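# Mix the red-capped sample on the vortex mixer

## Task

Take the red-capped sample tube out of the mint-green rack and mix it on the touch vortex mixer: hold it upright in the rubber cup and press it straight down, keeping the cup fully depressed for about three seconds. Then lower the tube gently into a free well of the aluminium cooling block, right down to the bottom, and let go; keep it upright throughout and leave everything else in its place.

Things in the scene. Friction and masses are not known exactly. Their poses are not given: they have to be found in the camera images.
- tube_red: Sample to mix: closed round rigid tube, white body, label with red band, red screw cap (top 18 mm). 28 mm diameter over body and cap, 92 mm tall; lowest 12 mm taper to a flat foot 16 mm wide. 30 to 65 g. Origin: centre of the foot's underside, z up. Starts upright in one of the rack's four holes (which one varies), foot 5 mm above the bench, top 39 mm clear of the rack.
- rack: Fixed mint-green three-tier tube rack, 190 mm (x) by 52 mm (y), 58 mm high. Four 31 mm holes in a row along its x at -66, -22, +22 and +66 mm, each with a tube standing on its floor (5 mm above the bench). Origin: centre of its underside. Each tube's +y and -y sides are free; the neighbours stand along x, 16 mm apart.
- mixer: Fixed touch vortex mixer: white housing 145 mm (x) by 110 mm (y), 88 mm high, sloping black panel on its -x side, black rubber cup on a sprung shaft on top. Origin: centre of its underside. It mixes only while the cup is fully pressed down; it is already switched to touch operation.
- mixer_seat (a point): Centre of the flat inner floor of the mixer's rubber cup, where the tube's foot is pressed; 109 mm above the bench with the cup up, moves down with the cup. The cup is 42 mm across outside; inside about 34 mm wide at its rim (13 mm above this point), about 20 mm at the floor.
- mixer_cup (a joint): How far the mixer's cup is pressed straight down, in m: 0 up, 0.006 fully depressed on a rigid stop. Springs back by itself. The spring resists with about 3 N at first and 8 N at full depth; past that the force rises steeply on the stop.
- block: Fixed aluminium cooling block in a grey jacket, 158 mm (x) by 68 mm (y), 60 mm high. Three round blind wells, 31 mm diameter, 50 mm deep (floor 10 mm above the bench), in a row along its x at -44, 0 and +44 mm. Origin: centre of its underside. A tube in a well stands with its top 42 mm clear of the block.
- block_well0 (a point): Centre of the mouth of the block's well at -44 mm, 60 mm above the bench. Always taken by the green-capped tube.
- block_well1 (a point): Centre of the mouth of the block's middle well, 60 mm above the bench. Free.
- block_well2 (a point): Centre of the mouth of the block's well at +44 mm, 60 mm above the bench. Free.
- tube_blue: The same tube as tube_red (28 mm across, 92 mm tall, origin at the centre of its foot) with a blue cap and band, in the rack. Not to be moved.
- tube_white: The same tube as tube_red (28 mm across, 92 mm tall, origin at the centre of its foot) with a white cap and band, in the rack. Not to be moved.
- tube_yellow: The same tube as tube_red (28 mm across, 92 mm tall, origin at the centre of its foot) with a yellow cap and band, in the rack. Not to be moved.
- tube_green: The same tube as tube_red (28 mm across, 92 mm tall, origin at the centre of its foot) with a green cap and band, in the cooling block. Not to be moved.
- vial: Small white vial with a blue cap, 22 mm across, 48 mm tall, standing loose on the bench. Origin at the centre of its underside. Not to be moved.
- pen: White and black marker pen, 130 mm long, 13 mm thick, lying along its x. Not to be moved.

How it is judged:
On the way, in this order (a step that is already met when the one before it is completed fails the run):
1. the red-capped tube is lifted clear of the rack (its foot more than 75 mm above the bench) (height (world z) of tube_red above 0.075 m), for 0.1 s.
2. the red-capped tube stands in the mixer's cup (foot within 8 mm of its centre), within 0.2 rad of upright, and presses it down by more than 5 of its 6 mm, for 2.5 s without a break (value of joint mixer_cup above 0.005 m and distance between tube_red and mixer_seat below 0.008 m and angle between tube_red's own z axis and vertical below 0.2 rad and contact force between tube_red and mixer above 1 N), for 2.5 s.
At the end, for the whole second after the job is handed in: The red-capped tube stands released and at rest on the bottom of one of the two free wells of the cooling block (foot within 6 mm of the well's axis and less than 4 mm above its floor, within 0.1 rad of upright), and the mixer's cup has sprung back up ((horizontal distance between tube_red and block_well1 below 0.006 m or horizontal distance between tube_red and block_well2 below 0.006 m) and z of tube_red in the frame of block between 0.006 and 0.014 m and angle between tube_red's own z axis and vertical below 0.1 rad and linear speed of tube_red below 0.02 m/s and value of joint mixer_cup below 0.0015 m); the robot touches nothing.
It fails at once if another tube is moved by more than 15 mm (distance of any of tube_blue, tube_white, tube_yellow, tube_green from where it was at the start of the episode above 0.015 m).
It fails at once if the vial or the pen is moved by more than 25 mm (distance of any of vial, pen from where it was at the start of the episode above 0.025 m).
It fails at once if the red-capped tube is tipped by more than 0.6 rad (angle between tube_red's own z axis and vertical above 0.6 rad).
It fails at once if the red-capped tube is dropped or rammed into the block (faster than 0.5 m/s within a well) ((horizontal distance between tube_red and block_well1 below 0.02 m or horizontal distance between tube_red and block_well2 below 0.02 m) and z of tube_red in the frame of block below 0.055 m and linear speed of tube_red above 0.5 m/s).
It also fails if it takes over 56 s, if anything falls off the work surface, if the arm or the gripper's body presses on something with over 40 N, if the wrist force passes 120 N, or if a joint passes its speed limit or range.

## Robot

A 6-joint arm with a two-finger parallel gripper is mounted at the origin on the work surface. World frame = base frame: x ahead of the robot, y to its left, z up, the work surface at z = 0. Lengths are in m, angles in rad, forces in N, time in s.
With the tool pointing down it reaches from about 0.25 to 0.775 m from the base axis. Payload 4 kg.
Tool frame: the origin (TCP) lies midway between the tips of the shut fingers; the grasp point (between the pads) lies 19 mm behind it; z points along the fingers, y is the direction in which the jaws open and shut (so a half turn about z gives the same grasp; the last joint's range is limited). The gripper opens to 94 mm and grips with 3 to 60 N. Pads are 16 mm wide; open, the fingers measure 119 mm over their backs; the gripper's body (75 mm by 177 mm) begins 78 mm behind the grasp point.
Start: joints at [-1.434, 0.087, 1.371, -0, 1.684, -0.103], TCP at [0.131, -0.534, 0.206] pointing down, gripper open.
Joint ranges: [-3.1, 3.1], [-0.76, 2.03], [0.27, 2.55], [-1.08, 4.22], [0.17, 2.65], [-2.57, 2.57]. Speed limits (rad/s): [2.79, 2.79, 3.14, 3.14, 3.14, 3.14].

## Interface

Orientations are given as a unit quaternion [w, x, y, z].
In Python, from rig import manip gives the robot as it stands. Calls block until the motion is done:
- manip.goto(position, orientation): joint-space move of the TCP to a pose.
- manip.line_to(position, speed=0.15, rot=None, guard=None): straight line of the TCP; rot=None keeps the orientation; speed is the mean speed in m/s. With guard (N) it stops when the force on the tool has changed by that much, and returns True; else False.
- manip.movej(angles): joint-space move.
- manip.grip(opening, newtons=None): finger opening in m; newtons is the grip in N (None keeps the last); returns when the fingers have stopped.
- manip.dwell(seconds).
- manip.solve_ik(position, orientation): joint angles nearest the present ones, or None.
- manip.observe(): the state.
- manip.get_image(name): name is "scene" or "top"; returns a dict with "image" (384x512x3 uint8, red, green, blue), "z_map" (384x512 float32, m along the optical axis (not along the pixel's ray), 0 where there is no reading), "vfov" (degrees; the focal length in pixels is half the picture's height over the tangent of half this angle, whatever the lens; pixels are square), "cx", "cy" (the principal point, pixels), "pose" (4x4, takes a point from camera to world coordinates). Camera axes: x right, y down, z forward; pixel columns grow to the right and rows downward; lengths in m; the calibration is good to about 2 mm. A picture is of the moment at which its call begins.
A pose or a line that the arm cannot do raises manip.PlanningError and nothing moves.
- manip.hand_in(): hands the job in, once; it reports no verdict.
Trained networks look in a picture, given as the dict that the camera call returned (one of the last four; its "shot" number tells which), for a name from the list of things; names that differ only in an ending like _2 or _b are one class to them, and where a whole thing is asked for, a point or a joint stands for the part that bears it (a point fixed in the world has none). Each returns a list of dicts, best first, with "conf" (0 to 1); they miss things now and then, are a little off and sometimes report something else, mostly with a low value. They report only what shows in the picture. A call takes as long as a camera call.
- manip.cut_out(picture, label): "mask" (384x512 bool, what is visible of it) and "box" ([left, top, width, height] in pixels, round what is visible of it).
The state is a dict: "time_s": time; "q": joint angles; "joint_velocities": joint speeds; "effort": joint torques, N m; "ee_pos": TCP position; "tcp_rot": TCP orientation; "ft_force": force on the tool from outside, world axes, zero at the start; "moment": the same for the moment, N m; "finger_gap": finger opening in m.
Only numpy, scipy, OpenCV 4.12 (cv2) and the standard library are available. Lean on these libraries where they do the work, as an engineer would, in place of code of your own. Each camera call takes 0.05 s, during which the arm holds its last target. There are 200 camera calls.

## Working session

There is one attempt and no reset: what is moved stays moved. The work goes in short steps, each a Python script; the robot and the scene stay as the last script left them, time stands still between calls to the robot, and variables do not carry over. Pictures are saved under pics/ and viewed, about 8 in all and at most 12, crops included, and the job is handed in when it is done.

```bash
mkdir -p pics; ls
cat > h.py <<'E'
import numpy as np, cv2
from rig import manip
def cloud(d):
    z=d["z_map"]; h,w=z.shape; f=h/2/np.tan(np.radians(d["vfov"])/2)
    v,u=np.mgrid[:h,:w]
    p=np.stack([(u-d["cx"])/f*z,(v-d["cy"])/f*z,z],-1)
    P=p@d["pose"][:3,:3].T+d["pose"][:3,3]; P[z==0]=np.nan
    return P
def save(d,n): cv2.imwrite(f"pics/{n}.png",d["image"][:,:,::-1])
E
python3 - <<'E'
from h import *
o=manip.observe(); print(o["time_s"],o["tcp_rot"],o["ft_force"],o["finger_gap"])
ims=[]
for c in("top","scene"):
    d=manip.get_image(c); save(d,c+"0"); P=cloud(d); np.savez(c+"0.npz",P=P,im=d["image"])
    print(c,d["pose"].round(3).tolist(),d["vfov"])
    for n in("tube_red","tube_green","tube_blue","tube_white","tube_yellow","rack","mixer","block","mixer_cup","vial","pen"):
        for r in manip.cut_out(d,n)[:1]:
            q=P[r["mask"]]; q=q[~np.isnan(q[:,0])]
            if len(q)<5: print(n,r["conf"],r["box"]);continue
            zt=np.percentile(q[:,2],98); t=q[q[:,2]>zt-.006]
            print(n,round(r["conf"],2),r["box"],"ztop",zt.round(4),"topmean",t.mean(0).round(4),"mid",((t.max(0)+t.min(0))/2).round(4),"ext",np.ptp(t,0).round(3),len(t))
print(manip.observe()["time_s"])
E
```

```text
pics
0.0 [-1.08678212e-03  9.92820081e-01  1.19612303e-01 -5.31664604e-05] [-0.07189408 -0.55202362  0.49102811] 0.09398789374023916
top [[-0.03, -0.991, 0.132, 0.385], [-1.0, 0.03, 0.004, -0.017], [-0.008, -0.132, -0.991, 0.982], [0.0, 0.0, 0.0, 1.0]] 48.25055109967518
tube_red 0.66 [239.0, 177.2, 14.2, 16.8] ztop 0.0993 topmean [5.303e-01 4.000e-04 9.610e-02] mid [5.305e-01 1.000e-04 9.670e-02] ext [0.027 0.023 0.007] 122
tube_green 0.52 [106.8, 191.0, 18.5, 16.5] ztop 0.1034 topmean [0.5053 0.2767 0.101 ] mid [0.5056 0.2764 0.1006] ext [0.026 0.025 0.006] 126
tube_blue 0.61 [106.2, 191.2, 18.7, 14.9] ztop 0.1034 topmean [0.5052 0.2769 0.101 ] mid [0.5056 0.2772 0.1006] ext [0.026 0.026 0.006] 127
tube_white 0.54 [241.2, 156.2, 13.8, 16.9] ztop 0.0985 topmean [ 0.5739 -0.0021  0.096 ] mid [ 0.5743 -0.0022  0.096 ] ext [0.026 0.026 0.007] 128
tube_yellow 0.69 [238.7, 136.1, 14.8, 15.6] ztop 0.0989 topmean [ 0.6175 -0.005   0.0958] mid [ 0.6173 -0.0045  0.0964] ext [0.026 0.024 0.007] 119
rack 0.55 [231.9, 134.4, 27.5, 90.6] ztop 0.0941 topmean [ 5.999e-01 -4.000e-04  9.530e-02] mid 
[... 1610 characters left out ...]
0
rack 0.73 [198.0, 196.1, 87.5, 58.8] ztop 0.0594 topmean [0.5664 0.0046 0.0574] mid [ 0.5565 -0.003   0.0738] ext [0.19  0.062 0.041] 1020
mixer 0.78 [158.3, 106.7, 72.2, 72.3] ztop 0.1196 topmean [ 0.5183 -0.2874  0.1188] mid [ 0.519  -0.2872  0.1183] ext [0.039 0.043 0.009] 117
block 0.77 [293.7, 284.5, 79.0, 99.5] ztop 0.0614 topmean [0.5603 0.2908 0.0595] mid [0.5502 0.2881 0.0783] ext [0.16  0.096 0.046] 2229
mixer_cup 0.5 [181.5, 110.2, 14.0, 16.2] ztop 0.1221 topmean [ 0.5208 -0.2849  0.1194] mid [ 0.5202 -0.2867  0.1195] ext [0.037 0.042 0.007] 64
vial 0.49 [313.8, 236.1, 9.4, 18.5] ztop 0.0488 topmean [0.4562 0.1389 0.0468] mid [0.4559 0.1386 0.0463] ext [0.019 0.019 0.007] 69
1.2
```

Run:
```python
import cv2,numpy as np
a=cv2.resize(cv2.imread("pics/top0.png")[120:260,80:430],None,fx=2.2,fy=2.2,interpolation=3)
b=cv2.resize(cv2.imread("pics/scene0.png")[90:384,140:400],None,fx=2,fy=2,interpolation=3)
cv2.imwrite("pics/a.png",a);cv2.imwrite("pics/b.png",b)
# hi-contrast geometry: rack/block/mixer axis fits from top faces, both cameras
for c in("top0","scene0"):
    P=np.load(c+".npz")["P"]; X,Y,Z=P[...,0],P[...,1],P[...,2]
    for n,(x0,x1,y0,y1,z0,z1) in dict(block=(.42,.68,.2,.36,.056,.065),rack=(.4,.7,-.06,.06,.053,.062),mixer=(.4,.65,-.38,-.2,.082,.093),cup=(.47,.57,-.33,-.24,.112,.13),cap=(.45,.65,-.04,.04,.09,.1)).items():
        m=(X>x0)&(X<x1)&(Y>y0)&(Y<y1)&(Z>z0)&(Z<z1)
        r=cv2.minAreaRect(P[m][:,:2].astype(np.float32)); print(c,n,m.sum(),np.round(r[0],4),np.round(r[1],4),round(r[2],2),np.median(Z[m]).round(4))
```

```text
top0 block 1291 [0.5481 0.2899] [0.1503 0.0611] 16.06 0.059
top0 rack 1285 [ 0.5531 -0.0008] [0.0521 0.1901] 86.75 0.0568
top0 mixer 1578 [ 0.511  -0.2843] [0.1019 0.1096] 13.26 0.0868
top0 cup 169 [ 0.5154 -0.2844] [0.0398 0.0394] 89.86 0.1196
top0 cap 545 [ 0.5519 -0.0007] [0.0277 0.1589] 86.73 0.0958
scene0 block 2232 [0.5505 0.2872] [0.1512 0.0601] 16.23 0.0594
scene0 rack 1115 [ 0.5559 -0.0029] [0.0531 0.19  ] 86.88 0.0573
scene0 mixer 687 [ 0.516 -0.287] [0.1012 0.1113] 14.06 0.087
scene0 cup 128 [ 0.5189 -0.2867] [0.0416 0.039 ] 71.03 0.1185
scene0 cap 535 [ 0.5557 -0.0029] [0.0277 0.1592] 86.91 0.096
```

View pics/a.png

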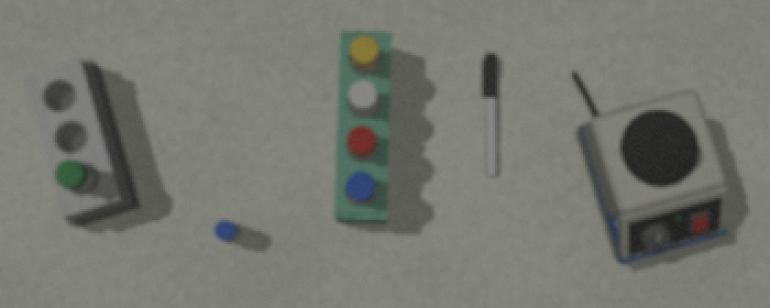

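View pics/b.png

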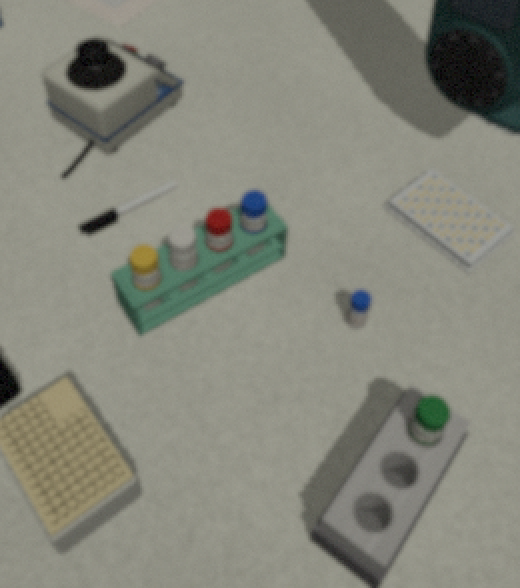

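Blue, red, white and yellow stand in the rack from near to far. Red is at about (161,64) in the crop of the top view (scaled 2.2). Green is at the near end of the block, so the middle and far wells are free. The two cameras differ by a constant (+3, −2) mm, so I'll use their mean for the grasp and correct by relative measurement afterwards.

```bash
cat >> h.py <<'E'
def down(deg):
    t=np.radians(deg)/2; return [0,float(np.cos(t)),float(np.sin(t)),0]
def st(tag=""):
    o=manip.observe(); print(tag,"t",round(o["time_s"],2),"p",np.round(o["ee_pos"],4),"F",np.round(o["ft_force"],2),"gap",round(o["finger_gap"],4)); return o
E
python3 - <<'E'
from h import *
x,y=.5325,-.0007; q=down(-3.3)
manip.grip(.062,10)
manip.goto([x,y,.19],q); st("above")
print(manip.line_to([x,y,.064],speed=.12,guard=8)); st("down")
manip.grip(.02,15); manip.grip(.02,40); st("grip")
manip.line_to([x,y,.24],speed=.12); st("lift")
d=manip.get_image("scene"); save(d,"s1"); P=cloud(d); np.savez("s1.npz",P=P,im=d["image"])
d=manip.get_image("top"); save(d,"t1"); np.savez("t1.npz",P=cloud(d),im=d["image"])
E
python3 - <<'E'
import cv2
cv2.imwrite("pics/c.png",cv2.resize(cv2.imread("pics/s1.png")[60:300,150:400],None,fx=2.4,fy=2.4,interpolation=3))
E
```

```text
above t 4.25 p [ 0.5325 -0.0015  0.19  ] F [-0.42 -0.36 -0.19] gap 0.0622
False
down t 5.45 p [ 0.5333 -0.0008  0.0651] F [-0.34 -0.61  0.58] gap 0.062
grip t 6.29 p [ 0.5326 -0.0008  0.0641] F [-0.12 -0.35  0.85] gap 0.0273
lift t 7.91 p [ 0.5321 -0.0007  0.2389] F [ 0.64 -0.32 -0.14] gap 0.0277
```

View pics/c.png

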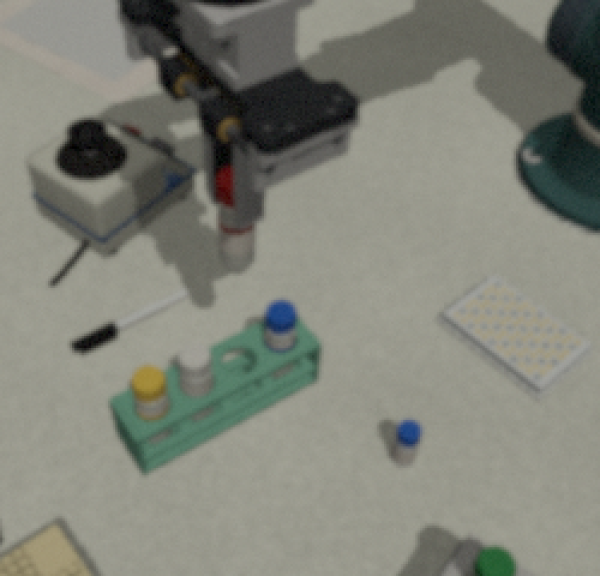

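The tube is held upright, with its body visible below the fingers at about (238,245) in the crop. Next I fit that body as a cylinder to get the tube-to-camera offset and the tilt.

```bash
cat >> h.py <<'E'
from scipy.optimize import least_squares
def fit_tube(P,x,y,zt,quiet=False):
    """body cylinder r=14mm; zt = TCP z. returns axis point at mid height, slopes"""
    m=(np.hypot(P[...,0]-x,P[...,1]-y)<.025)&(P[...,2]>zt-.046)&(P[...,2]<zt-.004)
    q=P[m]; zm=zt-.025
    f=lambda a:np.hypot(q[:,0]-a[0]-a[2]*(q[:,2]-zm),q[:,1]-a[1]-a[3]*(q[:,2]-zm))-.014
    r=least_squares(f,[x,y,0,0],loss="soft_l1",f_scale=.001)
    f2=lambda a:np.hypot(q[:,0]-a[0],q[:,1]-a[1])-.014
    r2=least_squares(f2,[x,y],loss="soft_l1",f_scale=.001)
    lo=P[(np.hypot(P[...,0]-x,P[...,1]-y)<.02)&(P[...,2]>zt-.08)&(P[...,2]<zt-.03)][:,2].min()
    print(len(q),"tilted",r.x.round(4),"upright",r2.x.round(4),"rms",np.sqrt(np.mean(r.fun**2)).round(4),"lowest z",lo.round(4)); return r2.x
E
python3 - <<'E'
from h import *
for n in("s1","t1"):
    P=np.load(n+".npz")["P"]
    try: fit_tube(P,.5321,-.0007,.2389)
    except Exception as e: print(n,e)
E
```

```text
242 tilted [ 0.5328 -0.0027  0.0141  0.0062] upright [ 0.5328 -0.0027] rms 0.0006 lowest z 0.1796
51 tilted [ 5.303e-01  4.000e-04 -8.400e-03 -6.600e-03] upright [5.303e-01 4.000e-04] rms 0.0002 lowest z 0.1925
```

Run:
```python
from h import *
x,y=.5179,-.2851
manip.line_to([x,y,.24],speed=.2)
manip.line_to([x,y,.185],speed=.1); st("above")
P=cloud(manip.get_image("scene")); fit_tube(P,x,y,.185)
print(manip.line_to([x,y,.158],speed=.02,guard=13)); st("press")
for i in range(3): manip.dwell(.1); st()
```

```text
above t 10.28 p [ 0.5181 -0.2851  0.1855] F [-0.2   0.47 -0.02] gap 0.0275
182 tilted [ 0.5195 -0.2873  0.0049  0.0008] upright [ 0.5195 -0.2873] rms 0.0011 lowest z 0.105
True
press t 11.53 p [ 0.5179 -0.2851  0.1627] F [-1.47  1.44  7.43] gap 0.0271
 t 11.62 p [ 0.518 -0.285  0.163] F [-1.59  0.49  6.3 ] gap 0.0276
 t 11.72 p [ 0.5179 -0.285   0.163 ] F [-0.88  1.17  6.51] gap 0.0271
 t 11.82 p [ 0.5179 -0.2851  0.1631] F [-1.61  0.83  7.2 ] gap 0.0275
```

Contact is good, but about 6.8 N means a depth of roughly 4.6 mm, so I press further onto the stop.

Run:
```python
from h import *
x,y=.5179,-.2851
def F(): return np.mean([manip.observe()["ft_force"][2] for _ in range(8)])
z=.163
for _ in range(8):
    z-=.0007; manip.line_to([x,y,z],speed=.01,guard=25); manip.dwell(.1); f=F(); print(round(z,4),round(f,1))
    if f>13: break
st()
for i in range(4):
    manip.dwell(.8); st()
d=manip.get_image("scene"); P=cloud(d); save(d,"s2"); fit_tube(P,x,y,z)
```

```text
0.1623 6.0
0.1616 5.8
0.1609 7.0
0.1602 7.9
0.1595 8.4
0.1588 10.2
0.1581 12.3
0.1574 14.4
 t 14.65 p [ 0.5183 -0.2851  0.162 ] F [-3.84  2.41 14.43] gap 0.0273
 t 15.45 p [ 0.5182 -0.2851  0.162 ] F [-3.54  3.04 14.16] gap 0.0272
 t 16.25 p [ 0.5183 -0.2851  0.162 ] F [-3.49  2.86 14.38] gap 0.0275
 t 17.05 p [ 0.5183 -0.2851  0.162 ] F [-3.79  2.86 14.63] gap 0.0274
 t 17.85 p [ 0.5183 -0.2851  0.162 ] F [-3.21  3.21 13.67] gap 0.0273
215 tilted [ 5.194e-01 -2.869e-01 -4.000e-04 -4.280e-02] upright [ 0.5194 -0.2869] rms 0.0025 lowest z 0.0937
```

The force rises with arm stiffness while the TCP stays at z 0.162, so the cup is on its stop. It was held for over 3 s. Now to the block.

Run:
```python
from h import *
manip.line_to([.5179,-.2851,.24],speed=.1); st("up")
x,y=.5925,.3012
manip.line_to([x,y,.24],speed=.25,rot=down(16.1))
manip.line_to([x,y,.150],speed=.12); manip.dwell(.2)
ps=[]
for i in range(3): o=st("above"); 
for c in("scene","top"):
    d=manip.get_image(c); save(d,c[0]+"3"); P=cloud(d); np.savez(c[0]+"3.npz",P=P,im=d["image"])
    try: fit_tube(P,x,y,.150)
    except Exception as e: print(c,e)
    m=(P[...,0]>.42)&(P[...,0]<.68)&(P[...,1]>.2)&(P[...,1]<.36)&(P[...,2]>.056)&(P[...,2]<.065)
    r=cv2.minAreaRect(P[m][:,:2].astype(np.float32)); print(c,m.sum(),np.round(r[0],4),np.round(r[1],4),round(r[2],2))
cv2.imwrite("pics/d.png",cv2.resize(cv2.imread("pics/s3.png")[180:384,260:420],None,fx=2.8,fy=2.8,interpolation=3))
```

```text
up t 18.88 p [ 0.5176 -0.2849  0.2388] F [ 0.71 -0.89 -0.61] gap 0.0274
above t 22.49 p [0.593  0.3014 0.1513] F [ 0.38  0.35 -0.82] gap 0.0275
above t 22.49 p [0.593  0.3014 0.1513] F [ 0.38  0.35 -0.82] gap 0.0275
above t 22.49 p [0.593  0.3014 0.1513] F [ 0.38  0.35 -0.82] gap 0.0275
183 tilted [0.5935 0.299  0.0091 0.0064] upright [0.5935 0.299 ] rms 0.0003 lowest z 0.1044
scene 996 [0.5691 0.293 ] [0.1124 0.0598] 15.75
93 tilted [ 0.5912  0.3019 -0.0113 -0.0168] upright [0.5911 0.3019] rms 0.0005 lowest z 0.1022
top 1152 [0.548  0.2898] [0.1506 0.0614] 16.49
```

View pics/d.png

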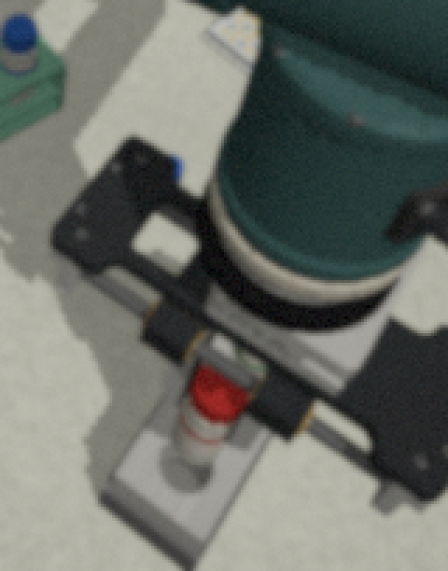

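Both cameras put the tube over the far well, with a correction of (−0.7, +0.3) mm. The picture shows the tube upright above the far well's mouth (crop about (190,460)). I lower it with a guard.

Run:
```python
from h import *
x,y=.5918,.3015
manip.line_to([x,y,.128],speed=.08)
print(manip.line_to([x,y,.09],speed=.035,guard=6)); st("mid")
if manip.observe()["ee_pos"][2]<.095:
    print(manip.line_to([x,y,.066],speed=.03,guard=6)); st("bottom"); manip.dwell(.2); st()
```

```text
False
mid t 24.25 p [0.592  0.3016 0.0904] F [0.1  0.41 0.25] gap 0.0271
True
bottom t 24.91 p [0.5914 0.3016 0.069 ] F [0.54 1.68 3.28] gap 0.0274
 t 25.11 p [0.5914 0.3017 0.069 ] F [-0.06  0.87  4.16] gap 0.0276
```

Run:
```python
from h import *
x,y=.5918,.3015
manip.line_to([x,y,.069],speed=.02)
manip.grip(.04,5); manip.grip(.062); st("open")
manip.line_to([x,y,.20],speed=.1); manip.goto([.42,.10,.25],down(16)); manip.dwell(.3); st("away")
for c in("scene","top"):
    d=manip.get_image(c); save(d,c[0]+"4"); P=cloud(d)
    for n,cx,cy in(("red",.5915,.3010),("cup",.517,-.2855)):
        m=(np.hypot(P[...,0]-cx,P[...,1]-cy)<.025)&(P[...,2]>(.094 if n=="red" else .112))
        q=P[m]
        if len(q): print(c,n,len(q),((q.max(0)+q.min(0))/2).round(4),"ztop",np.percentile(q[:,2],[50,97]).round(4))
cv2.imwrite("pics/e.png",cv2.resize(cv2.imread("pics/s4.png"),None,fx=1.5,fy=1.5,interpolation=3))
```

```text
open t 26.34 p [0.5918 0.3015 0.069 ] F [ 0.37 -0.25  0.73] gap 0.0618
away t 29.15 p [0.4204 0.1004 0.2496] F [ 0.14 -0.31 -0.01] gap 0.0617
scene red 272 [0.5923 0.2986 0.0993] ztop [0.1012 0.1031]
scene cup 131 [ 0.5184 -0.2873  0.1173] ztop [0.1189 0.1224]
top red 141 [0.5896 0.3009 0.1   ] ztop [0.1006 0.1036]
top cup 174 [ 0.5153 -0.2845  0.1183] ztop [0.1198 0.123 ]
```

View pics/e.png

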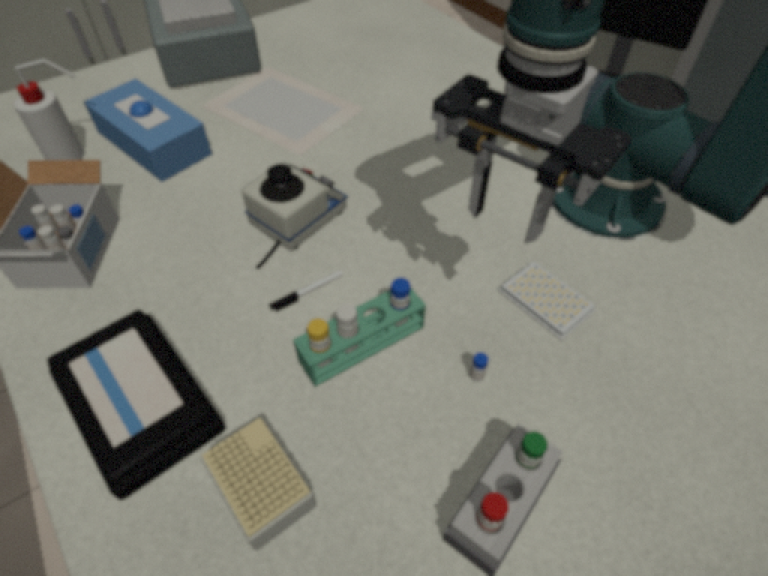

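The red tube stands in the far well, at about (494,510) in the picture, and everything else is in place. The cap top is at about 0.102 m as expected, and the cup rim is back at its starting height.

```bash
python3 -c "
from rig import manip
print(manip.hand_in())"
```

```text
the job is handed in; nothing more can be done
None
```

I took the red-capped tube out of the rack, mixed it on the vortex mixer and set it down in the cooling block's far well (well 2). The job was handed in at about 29 s of the 56 s allowed. The hand-in gives no verdict, so the results below are my own checks.

- **Mixing:** The cup was held on its stop for more than 3 s at about 14 N. The tool height of 0.162 m puts the tube's foot 6 mm down, which is full depth. I had no direct reading of the cup's travel, so full depth is inferred from the force and tool height.
- **First press:** It stopped about 1.4 mm short of full depth at about 7 N, because the arm gives a little under load. I pressed further in small steps until it reached the stop. A sideways force of about 4 N remained during the hold.
- **Placing:** The foot touched the well floor at the predicted height, so the tube had not slipped in the grip. After release, the cap top measured about 0.101–0.103 m, against 0.102 m expected. Each camera put the cap within about 1.5 mm of the well's centre, and it looked upright.
- **Final state:** The cup's rim was back at its starting height. In the last picture the other tubes, the vial and the pen looked undisturbed, and the gripper was clear of everything.
- **Disagreement:** The two cameras differed by a constant 3 mm or so. I cancelled this by measuring the tube and its target with the same camera.

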